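# Set the tappet gap with a setting blade

### The arm

A 6-joint arm with a two-finger parallel gripper is mounted at the origin on the work surface. World frame = base frame: x ahead of the robot, y to its left, z up, the work surface at z = 0. Lengths are in mm, angles in rad, forces in N, time in s.
With the tool pointing down it reaches from about 300 to 775 mm from the base axis. Payload 14.6 kg.
Tool frame: the origin (TCP) lies on the centre line of the jaws, within the pads' length; the fingertips stand 8 mm ahead of it and the grasp point (between the pads) lies 11 mm behind it; z points along the fingers, y is the direction in which the jaws open and shut (so a half turn about z gives the same grasp; the last joint's range is limited). The gripper opens to 94 mm and grips with 3 to 60 N. Pads are 16 mm wide; open, the fingers measure 119 mm over their backs; the gripper's body (75 mm by 177 mm) begins 78 mm behind the grasp point.
Start: joints at [1.262, 0.3, 1.521, -0, 1.321, -0.067], TCP at [131.696, 533.99, 213.446] pointing down, gripper open.
Joint ranges: [-3.03, 3.03], [-0.79, 2.21], [0.23, 2.52], [-1.04, 4.18], [0, 3.07], [-2.55, 2.55]. Speed limits (rad/s): [2.22, 2.22, 2.57, 3.14, 3.14, 3.14].

### API

Orientations are given as [roll, pitch, yaw] about the fixed x, y, z axes, in that order (R = Rz(yaw) Ry(pitch) Rx(roll)).
In Python, from cell import read_state, cams, manip gives the robot as it stands.
- The arm moves only by the shell command python3 -m handwheel 'ROWS' [OPENING] [FORCE]. ROWS is JSON, a list of rows, each a list of 4 numbers: the shift along the tool's x, y, z in m, then the turn about the tool's z in degrees. In form: [[dx, dy, dz, turn], ...]. A call has 1 to 5 rows; each row is the pose to reach, as a shift and turn from the pose measured when the call began, along the tool's axes at that moment; what a row does not reach only later rows make up. A row lasts 1/8 s, in which the tool goes at most 62.5 mm and 10.7 degrees, less where a joint would pass 70% of its speed; a pose out of reach is approached as far as the arm can. A call with a gripper value outside its range is refused whole. OPENING is the closure, from 0 (fully open) to 1 (shut), set as the call begins (- or left out, the last holds). The fingers move at their own pace and stop on an object; FORCE is the grip in N (left out, the last holds). Time passes only in rows, so rows that repeat a pose let the fingers close. It gives the time, the measured TCP pose, the force and the opening at its end, in the units of the state.
- read_state(): the state, without advancing time (a new reading comes with each control period).
- cams.camera(name): name is "scene" or "side" or "wrist"; returns the picture (480x640x3 uint8, red, green, blue); there is no depth.
- cams.get_calibration(name): a dict with "vertical_fov" (degrees; the focal length in pixels is half the picture's height over the tangent of half this angle, whatever the lens; pixels are square), "cx", "cy" (the principal point, pixels), "dist_coeffs" ([k1, k2, p1, p2, k3] as OpenCV has them; the pictures are not rectified), "R" (3x3) and "t" (3): a world point X has camera coordinates R X + t. Camera axes: x right, y down, z forward; pixel columns grow to the right and rows downward; lengths in mm; the calibration is good to about 2 mm. A picture is of the moment at which its call begins: read the wrist's pose just before it. get_calibration takes no time and is no camera call; for the wrist camera it gives the pose at the moment of the call.
- manip.sign_off(): hands the job in, once; it reports no verdict.
The state is a dict: "clock": time; "joints": joint angles; "qd": joint speeds; "effort": joint torques, N m; "eef_pos": TCP position; "eef_rot": TCP orientation; "wrist_force": force on the tool from outside, world axes, zero at the start; "moment": the same for the moment, N m; "finger_gap": finger opening in mm.
Only numpy, scipy, OpenCV 4.12 (cv2) and the standard library are available. Lean on these libraries where they do the work, as an engineer would, in place of code of your own. Each camera call takes 0.05 s, during which the arm holds its last target. There are 200 camera calls.

### The job

Lay the blade with the orange tab (not the blue one) flat on the rig's steel bed with its tip end under the tappet foot, then turn the green knob clockwise until the blade just drags: held between bed and foot with a light, definite resistance to a gentle pull (about 6 to 9 N), neither loose nor clamped, and never squeezed hard. Leave it lying there, let go, and leave the other things alone.

Things in the scene. Friction and masses are not known exactly. Their poses are not given: they have to be found in the camera images.
- rig: tappet rig, fixed. Origin on the table under the screw axis. Steel bed 30 mm above the table, 60 mm wide, from 125 mm before the axis (-x, open end, where the blade goes in pointing +x) to 45 mm behind it. A grey bridge spans it: 106 mm wide, front 17 mm before the axis, underside 52 mm and top 78 mm above the bed, posts 70 mm apart inside. Cylinder head piece 68 mm high from 47 mm behind the axis.
- bed (a point): point of the bed's surface on the screw axis; axes as the rig's. Over it hangs the tappet foot, a flat dark steel disc 18 mm in diameter. Its height is not measured: at the start its underside is 7.5 to 12 mm above the bed, different each time. It is sprung: once it touches the blade, each further mm of screw travel adds 4 to 5 N of squeeze.
- knob (a point): centre of the green bar knob on top of the adjusting screw: bar 46 mm long, 12 mm thick, 26 mm high, underside 21 mm above the bridge; this centre is 112 mm above the bed. At the start the bar lies along the rig's x (x of this point); it turns with the knob.
- screw (a joint): the adjusting screw, rad: 0 at the start, growing as the knob is turned clockwise seen from above (range -0.4 to 4.6). Each rad lowers the foot by 2.5 mm; the knob keeps its height. It turns easily, the squeeze cannot be felt in the knob, and it stays where it is left.
- blade6_tab (a point): centre of the orange grip tab (14 mm along the blade, 26 mm across, 30 mm high) of the blade to use: a flat steel bar 164 mm long, 26 mm wide, 6 mm thick, 0.1 to 0.16 kg. The tab stands on its upper face at one end; this centre is 21 mm above the underside. x points along the blade from the tab to the tip, z up.
- blade6_point (a point): gauging point of that blade, on its underside, 20 mm from the tip and 128 mm (along +x) from the tab's centre; it belongs on bed, within 12 mm. Axes as the blade's.
- blade6: the same orange-tabbed blade; origin at the middle of its underside, 66 mm (along x) from the tab's centre; x from the tab to the tip, z up. The foot should squeeze it with about 6 N (3 to 10); over 20 N harms it. A level pull on the tab then slides it at about the same force as the squeeze or a little more: some 0.6 N when loose, 4 to 5 N at 2 N of squeeze, 6 at 5, 9 at 8, 15 at 14
- blade3_tab (a point): centre of the blue tab of a like but 3 mm thick blade: not to be used, leave it alone
- spanner: steel spanner, 180 mm, a bystander
- piston: aluminium piston, 76 mm in diameter, 70 mm high, a bystander
- valve: engine valve standing on its head, 95 mm high, a bystander
- bearing: steel bearing ring, 52 mm in diameter, 16 mm high, a bystander
Things that resemble listed ones, but are neither listed nor needed, are in the scene too. What is shaped like the blade6 but black or turquoise is not meant.

How it is judged:
By the outcome, as a careful person would: the job done as asked, in the order asked, and still so for the second after the job is handed in, with the robot touching nothing.
It also fails if it takes over 72 s, if anything falls off the work surface, if the arm or the gripper's body presses on something with over 40 N, if the wrist force passes 120 N, or if a joint passes its speed limit or range.

## Working session

There is one attempt and no reset: what is moved stays moved. The work goes in short steps, Python scripts to look and compute and a shell command to move; the robot and the scene stay as the last step left them, time stands still between calls to the robot, and variables do not carry over. Pictures are saved under pics/ and viewed, about 8 in all and at most 12, crops included, and the job is handed in when it is done.

```bash
mkdir -p pics; ls; python3 - <<'E'
from cell import read_state,cams
import cv2,numpy as np
print(read_state())
for n in("scene","side"):
    print(n,cams.get_calibration(n)); cv2.imwrite(f"pics/{n}0.png",cams.camera(n)[:,:,::-1])
E
```

```text
pics
{'clock': 0.0, 'joints': array([ 1.26238464e+00,  3.00450457e-01,  1.52157371e+00, -7.74711941e-06,
        1.32074461e+00, -6.66065136e-02]), 'qd': array([-0.00098054, -0.00149806,  0.00169592, -0.0003788 , -0.00297114,
        0.00054691]), 'effort': array([ 2.04812983e-03, -5.31811059e+01, -3.52730048e+01,  7.09532993e-02,
        2.44644616e-02, -1.25809993e-04]), 'eef_pos': array([131.6289975 , 533.74628464, 212.90078063]), 'eef_rot': array([-3.14041864e+00, -7.07924886e-05,  2.89978936e+00]), 'wrist_force': array([-0.11410444,  1.02041844,  0.26571503]), 'moment': array([-0.0118633 ,  0.01672716,  0.02074607]), 'finger_gap': 93.96428618432807}
scene {'vertical_fov': 54.94697654728904, 'cx': 309.9649789133921, 'cy': 240.15606425297602, 'dist_coeffs': array([-0.04974127,  0.        ,  0.        ,  0.        ,  0.        ]), 'R': array([[ 0.36736163,  0.93007009, -0.00388158],
       [ 0.7726425 , -0.30749837, -0.55539924],
       [-0.5177538 ,  0.2010333 , -0.83157478]]), 't': array([-350.10175306, -291.58996165, 1353.0259102 ])}
side {'vertical_fov': 56.203747623916186, 'cx': 326.2349675171652, 'cy': 237.79555831890113, 'dist_coeffs': array([-0.11497013,  0.        ,  0.        ,  0.        ,  0.        ]), 'R': array([[ 0.94710615, -0.3208661 , -0.00590671],
       [-0.23000675, -0.66584951, -0.70974736],
       [ 0.22380089,  0.67356467, -0.70443154]]), 't': array([-409.57454737,  303.18418916,  890.48593205])}
```

View pics/scene0.png

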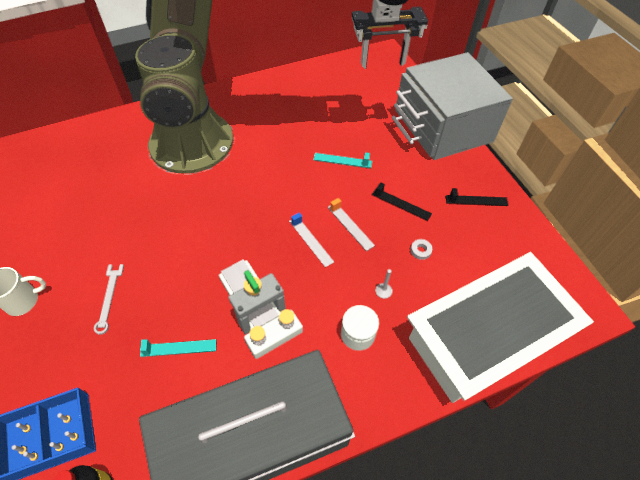

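View pics/side0.png

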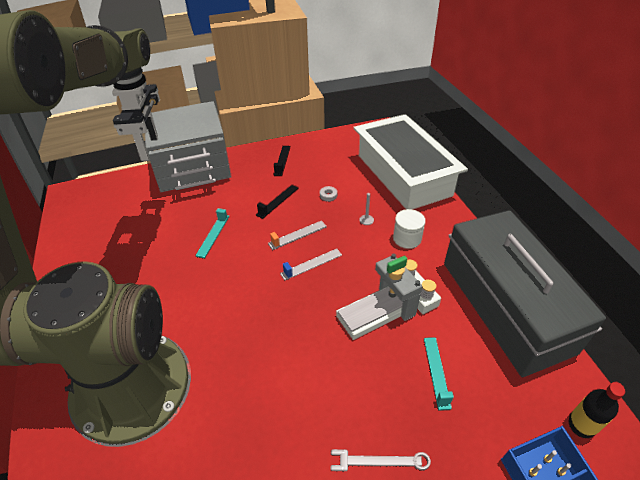

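The only orange tab is at scene (336,205) and side (275,240). Blue is at scene (297,219), and the turquoise and black look-alikes are ruled out by colour. The rig's knob is at scene (252,281) and side (397,265). I'll confirm with an enlarged crop.

```bash
python3 - <<'E'
import cv2,numpy as np
a=cv2.imread("pics/scene0.png")[190:360,210:400]; b=cv2.imread("pics/side0.png")[215:345,250:450]
a=cv2.resize(a,(400,358),interpolation=cv2.INTER_CUBIC)
a=cv2.resize(cv2.imread("pics/scene0.png")[190:360,210:400],None,fx=2.1,fy=2.1,interpolation=cv2.INTER_CUBIC)
b=cv2.resize(b,None,fx=2,fy=2,interpolation=cv2.INTER_CUBIC)
c=np.zeros((max(a.shape[0],b.shape[0]),a.shape[1]+b.shape[1],3),np.uint8)
c[:a.shape[0],:a.shape[1]]=a;c[:b.shape[0],a.shape[1]:]=b
print(c.shape,a.shape);cv2.imwrite("pics/crop1.png",c)
E
cat > h.py <<'E'
import cv2,numpy as np
from cell import read_state,cams
from scipy.optimize import least_squares
from scipy.spatial.transform import Rotation as Ro
def KD(c):
    f=240/np.tan(np.radians(c["vertical_fov"]/2))
    return np.array([[f,0,c["cx"]],[0,f,c["cy"]],[0,0,1.]]),np.array(c["dist_coeffs"])
def proj(c,X):
    K,D=KD(c); return cv2.projectPoints(np.atleast_2d(X).astype(float),cv2.Rodrigues(np.array(c["R"]))[0],np.array(c["t"]),K,D)[0][:,0]
def ray(c,uv):
    K,D=KD(c); p=cv2.undistortPoints(np.array([[uv]],float),K,D)[0,0]
    R=np.array(c["R"]);return -R.T@c["t"],R.T@np.array([p[0],p[1],1])
def onz(c,uv,z):
    o,d=ray(c,uv);return o+d*(z-o[2])/d[2]
def tri(cs,uvs):
    A=[];b=[]
    for c,uv in zip(cs,uvs):
        o,d=ray(c,uv);d=d/np.linalg.norm(d);P=np.eye(3)-np.outer(d,d);A.append(P);b.append(P@o)
    return np.linalg.lstsq(np.vstack(A),np.hstack(b),rcond=None)[0]
def blob(im,lo,hi):
    m=cv2.inRange(cv2.cvtColor(im,cv2.COLOR_RGB2HSV),lo,hi)
    n,l,s,ce=cv2.connectedComponentsWithStats(m)
    return sorted([(int(s[i,4]),ce[i].round(1).tolist()) for i in range(1,n) if s[i,4]>15],reverse=True)
E
python3 - <<'E'
from h import *
for n in("scene","side"):
    im=cv2.imread(f"pics/{n}0.png")[:,:,::-1].copy()
    print(n,"orange",blob(im,(8,160,150),(18,255,255))[:4],"green",blob(im,(45,120,60),(75,255,255))[:4])
E
```

```text
(357, 799, 3) (357, 399, 3)
scene orange [(100, [335.4, 203.9])] green [(138, [251.6, 281.4])]
side orange [(42, [274.0, 235.5])] green [(196, [396.3, 264.1])]
```

View pics/crop1.png

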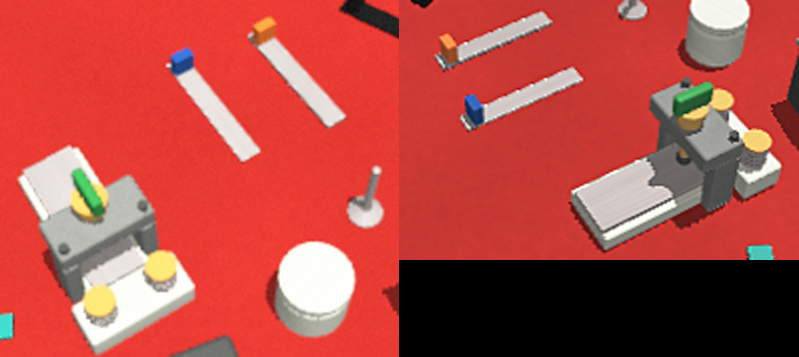

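```bash
python3 - <<'E'
from h import *
S,D=cams.get_calibration("scene"),cams.get_calibration("side")
print("tab",tri((S,D),((335.4,204.5),(274.5,239.5))),"knob",tri((S,D),((251.6,281.4),(396.3,264.1))))
s=lambda u,v:(210+u/2.1,190+v/2.1); d=lambda u,v:(250+(u-399)/2,215+v/2)
print("tip",onz(S,s(338,121),6),onz(D,d(549,18),6))
print("bed front L/R scene",onz(S,s(20,178),30),onz(S,s(74,148),30))
print("bed front side",onz(D,d(573,193),30),onz(D,d(607,237),30))
from math import atan2
for n,c in(("scene",S),("side",D)):
    im=cv2.imread(f"pics/{n}0.png")[:,:,::-1].copy()
    m=cv2.inRange(cv2.cvtColor(im,cv2.COLOR_RGB2HSV),(45,120,60),(75,255,255))
    ys,xs=np.nonzero(m);vx,vy,x0,y0=cv2.fitLine(np.c_[xs,ys].astype(np.float32),2,0,.01,.01).ravel()
    p=onz(c,(x0-5*vx,y0-5*vy),142);q=onz(c,(x0+5*vx,y0+5*vy),142);print("bar",n,p,q,atan2(*(q-p)[1::-1]))
E
```

```text
tab [390.06076318 292.86582214  20.45056577] knob [593.35406795  16.15606299 142.11557618]
tip [535.46879561 326.54500462   6.        ] [537.24591836 319.68654926   6.        ]
bed front L/R scene [486.4666537  -41.08785275  30.        ] [471.41271582  25.94113364  30.        ]
bed front side [464.20484814  19.3271831   30.        ] [479.00615675 -46.1984822   30.        ]
bar scene [582.10751194  14.26638531 142.        ] [604.87525018  17.36172287 142.        ] 0.1351243469914699
bar side [581.80778028  13.18385977 142.        ] [604.87553119  20.08038856 142.        ] 0.29051011187094106
```

The crop confirms it: the orange tab sits on a steel blade pointing like the blue one beside it. The rig's open end faces the robot, at yaw ≈ 0.22. Heights check out (tab 20.5 against 21, knob 142.1 against 142, tab to tip 149 against 148).

```bash
cat >> h.py <<'E'
def rel(p,yaw):
    "tool-axis shift (m) and turn (deg) from measured pose to TCP p with world tool yaw"
    s=read_state();R=Ro.from_euler("xyz",s["eef_rot"]).as_matrix()
    t=(s["eef_rot"][2]-yaw+np.pi)%(2*np.pi)-np.pi
    print("clock",s["clock"],"pos",s["eef_pos"].round(1),"yaw",s["eef_rot"][2].round(3),"j6",s["joints"][5].round(2),"F",s["wrist_force"].round(1),"gap",s["finger_gap"].round(1))
    print("row",(R.T@(np.array(p)-s["eef_pos"])/1000).round(4),np.degrees(t).round(1))
E
python3 -c "
from h import *
rel((390,293,140),.2+np.pi)"
```

```text
Traceback (most recent call last):
  File "h.py", line 28, in rel
    print("clock",s["clock"],"pos",s["eef_pos"].round(1),"yaw",s["eef_rot"][2].round(3),"j6",s["joints"][5].round(2),"F",s["wrist_force"].round(1),"gap",s["finger_gap"].round(1))
                                                                                                                                                         ^^^^^^^^^^^^^^^^^^^^^
AttributeError: 'float' object has no attribute 'round'
```

```bash
sed -i 's/s\["finger_gap"\].round(1)/round(s["finger_gap"],1)/' h.py
python3 -c "
from h import *
rel((390,293,140),.2+np.pi)"
```

```text
clock 0.1 pos [131.6 533.8 213. ] yaw 2.9 j6 -0.07 F [-0.6  0.4  0.1] gap 93.8
row [-0.3085 -0.1718  0.0731] -25.3
```

```bash
python3 -m handwheel '[[-0.045,-0.025,0.005,-4],[-0.095,-0.053,0.015,-9],[-0.145,-0.081,0.03,-14],[-0.195,-0.109,0.04,-19],[-0.245,-0.137,0.055,-25.3]]' 0.45 40
python3 -c "
from h import *
rel((390,293,140),.2+np.pi)"
```

```text
clock: 0.72
eef_pos: [337.8, 340.7, 157.9]
eef_rot: [-3.141, -0.0, -2.938]
wrist_force: [0.4, 1.0, -0.8]
finger_gap: 52.3
clock 0.725 pos [337.8 340.7 157.9] yaw -2.938 j6 -1.06 F [ 0.4  1.  -0.8] gap 52.3
row [-0.0415 -0.0572  0.0179] 0.2
```

```bash
python3 -m handwheel '[[-0.0415,-0.0572,0.018,0],[-0.0415,-0.0572,0.018,0],[-0.0415,-0.0572,0.018,0]]'
python3 - <<'E'
from h import *
rel((390,293,140),.2+np.pi)
c=cams.get_calibration("wrist");im=cams.camera("wrist");cv2.imwrite("pics/w1.png",im[:,:,::-1])
np.save("w1.npy",c,allow_pickle=True)
print(blob(im,(8,160,100),(18,255,255))[:3],proj(c,[[390,293,36],[536,323,6]]))
E
```

```text
clock: 1.1
eef_pos: [390.0, 292.8, 139.7]
eef_rot: [-3.141, -0.001, -2.94]
wrist_force: [0.0, 0.5, -0.3]
finger_gap: 51.5
clock 1.1 pos [390.  292.8 139.7] yaw -2.94 j6 -1.2 F [ 0.   0.5 -0.3] gap 51.5
row [-0.      0.0002 -0.0003] 0.1
[(291, [323.0, 233.1]), (24, [597.0, 434.4])] [[322.33883642 245.26898831]
 [322.58072347 393.08058983]]
```

View pics/w1.png

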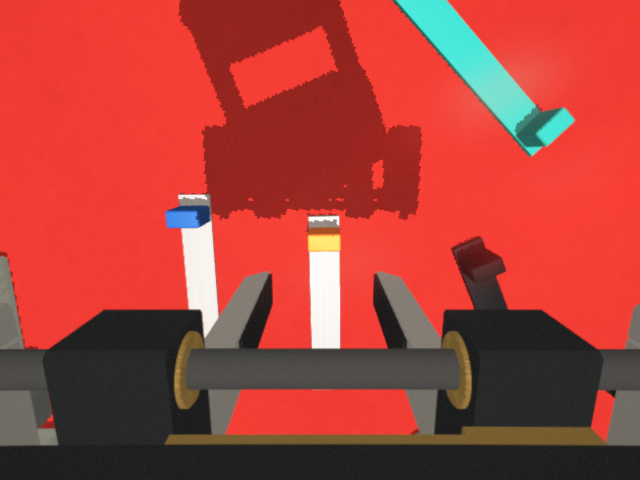

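Wrist view: the orange tab's lit top spans roughly (309–340, 234–250). The blade runs straight along the tool axis, and the open fingers straddle it clear of the blue blade.

```bash
python3 - <<'E'
from h import *
c=cams.get_calibration("wrist")
im=cv2.imread("pics/w1.png")[:,:,::-1].copy()
m=cv2.inRange(cv2.cvtColor(im,cv2.COLOR_RGB2HSV),(8,120,200),(25,255,255));m[:,:290]=0;m[:,360:]=0
ys,xs=np.nonzero(m);print(xs.min(),xs.max(),ys.min(),ys.max())
for r in(ys.min(),(ys.min()+ys.max())/2+.5,ys.max()+1):print(onz(c,((xs.min()+xs.max()+1)/2,r),36))
for r in (265,340):
    w=np.nonzero((im[r,290:360].min(1)>150))[0]+290;print(r,w.min(),w.max(),onz(c,((w.min()+w.max()+1)/2,r),6))
E
```

```text
307 340 234 251
[380.84689385 293.18943104  36.        ]
[387.69273379 294.60327841  36.        ]
[394.61871596 296.03366185  36.        ]
265 310 339 [413.51238189 300.92399852   6.        ]
340 312 339 [482.17550209 316.065769     6.        ]
```

```bash
python3 -c "
from h import *
rel((388,295,12),.212+np.pi)"
```

```text
clock 1.15 pos [389.6 293.5 140. ] yaw -2.939 j6 -1.2 F [-0.5 -0.8  0.3] gap 51.7
row [0.0012 0.0019 0.128 ] -0.5
```

```bash
python3 -m handwheel '[[0.001,0.001,0.05,-0.5],[0.0015,0.0015,0.1,-0.5],[0.0015,0.0015,0.128,-0.5],[0.0015,0.0015,0.128,-0.5]]'
python3 -m handwheel '[[0,0,0,0],[0,0,0,0],[0,0,0,0],[0,0,0,0]]' 0.85 50
python3 -m handwheel '[[0,0,-0.03,0],[0,0,-0.06,0],[0,0,-0.1,0],[0,0,-0.1,0]]'
```

```text
clock: 1.65
eef_pos: [386.4, 295.6, 11.0]
eef_rot: [-3.141, -0.002, -2.928]
wrist_force: [0.8, 0.6, -0.0]
finger_gap: 51.5
clock: 2.15
eef_pos: [386.5, 295.8, 11.5]
eef_rot: [-3.141, -0.001, -2.928]
wrist_force: [-3.2, -0.0, 6.6]
finger_gap: 25.7
clock: 2.65
eef_pos: [387.7, 296.6, 114.0]
eef_rot: [3.14, 0.003, -2.928]
wrist_force: [-0.2, -0.4, -2.2]
finger_gap: 25.8
```

```bash
python3 -c "
from h import *
rel((406,-25.5,114),.22+np.pi)"
```

```text
clock 2.65 pos [387.7 296.6 114. ] yaw -2.928 j6 -1.21 F [-0.2 -0.4 -2.2] gap 25.8
row [ 0.0504 -0.3186 -0.0005] -0.4
```

```bash
python3 -m handwheel '[[0.008,-0.05,0,0],[0.016,-0.1,0,0],[0.024,-0.15,0,0],[0.032,-0.2,0,0],[0.04,-0.25,0,0]]'
python3 -m handwheel '[[0.004,-0.03,0,0],[0.008,-0.05,0,0],[0.01,-0.065,0,0],[0.01,-0.065,0,0]]'
python3 - <<'E'
from h import *
rel((406,-25.5,114),.22+np.pi)
cv2.imwrite("pics/side2.png",cv2.resize(cams.camera("side")[180:360,240:480,::-1],None,fx=3.2,fy=3.2,interpolation=cv2.INTER_CUBIC))
E
```

```text
clock: 3.28
eef_pos: [400.9, 42.2, 112.6]
eef_rot: [3.14, 0.002, -2.928]
wrist_force: [1.1, 1.3, 0.1]
finger_gap: 25.6
clock: 3.78
eef_pos: [404.8, -23.9, 112.0]
eef_rot: [3.14, 0.001, -2.929]
wrist_force: [-0.7, 0.3, -0.9]
finger_gap: 25.7
clock 3.775 pos [404.8 -23.9 112. ] yaw -2.929 j6 -1.94 F [-0.7  0.3 -0.9] gap 25.7
row [-0.0008 -0.0019 -0.002 ] -0.4
```

View pics/side2.png

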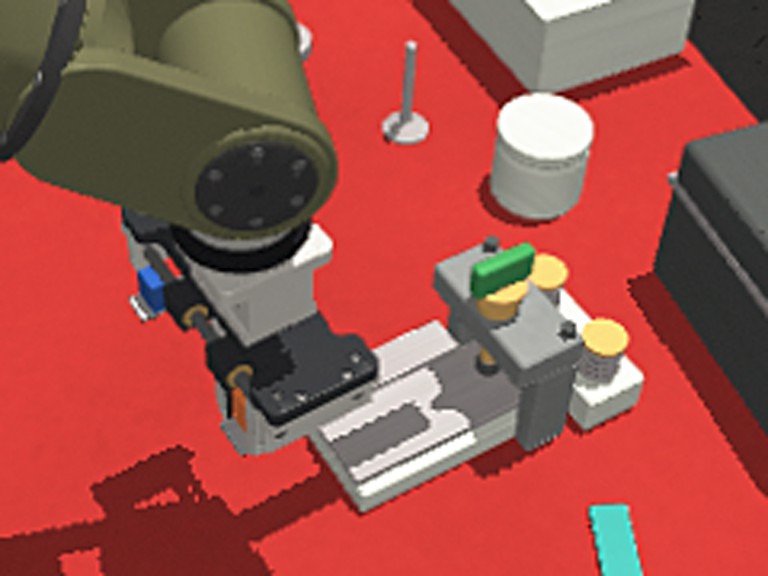

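The view shows the blade held level over the open end of the bed, lined up with it and clear of the bridge. Next I go down, move forward short of the foot, then set down.

```bash
python3 -m handwheel '[[0,-0.002,0.03,-0.4],[0,-0.002,0.06,-0.4],[0,-0.002,0.064,-0.4],[-0.024,-0.002,0.064,-0.4],[-0.024,-0.002,0.064,-0.4]]'
python3 -m handwheel '[[0,0,0.003,0],[0,0,0.006,0],[0,0,0.008,0]]'
```

```text
clock: 4.45
eef_pos: [429.9, -19.6, 49.0]
eef_rot: [3.14, 0.003, -2.92]
wrist_force: [-0.4, -0.7, -1.3]
finger_gap: 25.8
clock: 4.82
eef_pos: [429.5, -19.6, 41.0]
eef_rot: [3.14, 0.002, -2.92]
wrist_force: [-8.7, -2.8, 17.1]
finger_gap: 25.6
```

```bash
python3 -m handwheel '[[0,0,-0.001,0],[0,0,-0.001,0],[0,0,-0.001,0]]' 0.65
python3 -m handwheel '[[0,0,0,0],[0,0,0,0],[0,0,0,0]]' 0.85 15
python3 -c "
from h import *
rel((467-1.5,-12,42),.22+np.pi)"
```

```text
clock: 5.2
eef_pos: [429.6, -19.6, 42.0]
eef_rot: [3.14, 0.003, -2.921]
wrist_force: [0.4, 0.2, 0.0]
finger_gap: 32.6
clock: 5.58
eef_pos: [429.6, -19.6, 42.1]
eef_rot: [3.14, 0.003, -2.92]
wrist_force: [-0.1, -0.6, 0.5]
finger_gap: 26.0
clock 5.575 pos [429.6 -19.6  42.1] yaw -2.92 j6 -1.93 F [-0.1 -0.6  0.5] gap 26.0
row [-0.0367 -0.0004  0.0002] 0.1
```

```bash
python3 -m handwheel '[[-0.01,0,0,0],[-0.02,0,0,0],[-0.03,0,0,0],[-0.0365,0,0,0],[-0.0365,0,0,0]]'
python3 -m handwheel '[[0,0,0,0],[0,0,0,0],[0,0,0,0]]' 0.6
python3 -m handwheel '[[0,0,-0.04,0],[0,0,-0.08,0],[0,0,-0.13,0],[0,0,-0.15,0],[0,0,-0.15,0]]'
python3 - <<'E'
from h import *
rel((593,16,131),.22+np.pi)
S,D=cams.get_calibration("scene"),cams.get_calibration("side")
a=cams.camera("side");b=cams.camera("scene")
print(proj(D,[467,-11,51]))
g=lambda i,x,y:cv2.resize(i[y:y+110,x:x+160,::-1],None,fx=2.5,fy=2.5,interpolation=cv2.INTER_CUBIC)
cv2.imwrite("pics/p3.png",np.hstack([g(a,320,240),g(b,190,230)]))
E
```

```text
clock: 6.2
eef_pos: [465.6, -11.5, 42.1]
eef_rot: [3.14, 0.003, -2.92]
wrist_force: [1.0, -0.4, 0.5]
finger_gap: 26.2
clock: 6.58
eef_pos: [465.6, -11.6, 42.1]
eef_rot: [3.14, 0.003, -2.92]
wrist_force: [-0.3, 0.6, 0.1]
finger_gap: 37.8
clock: 7.2
eef_pos: [465.6, -11.9, 193.2]
eef_rot: [3.141, 0.005, -2.92]
wrist_force: [-0.2, 0.6, -0.5]
finger_gap: 37.5
clock 7.2 pos [465.6 -11.9 193.2] yaw -2.92 j6 -1.9 F [-0.2  0.6 -0.5] gap 37.5
row [-0.1301 -0.0008  0.0629] 0.1
[[343.15139548 316.32521553]]
```

View pics/p3.png

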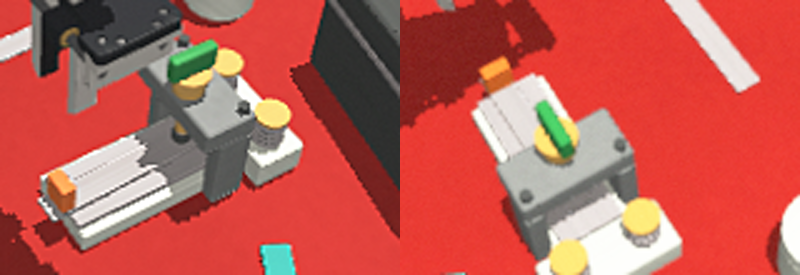

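Blade lies flat and centred on the bed, with the orange tab at the open end (side (345,316), predicted (343,316)) and its tip passing under the bridge. Now the knob.

```bash
python3 -m handwheel '[[-0.045,0,0,0],[-0.09,-0.001,0,0],[-0.13,-0.001,0,0],[-0.13,-0.001,0,0],[-0.13,-0.001,0,0]]'
python3 - <<'E'
from h import *
c=cams.get_calibration("wrist");im=cams.camera("wrist");cv2.imwrite("pics/w4.png",im[:,:,::-1])
print(blob(im,(45,120,60),(75,255,255))[:3],proj(c,[[593,16,155],[570,11,155]]))
m=cv2.inRange(cv2.cvtColor(im,cv2.COLOR_RGB2HSV),(45,120,60),(75,255,255))
ys,xs=np.nonzero(m)
if len(xs):print(xs.min(),xs.max(),ys.min(),ys.max(), onz(c,(xs.mean(),ys.mean()),150))
rel((593,16,131),.22+np.pi)
E
```

```text
clock: 7.92
eef_pos: [590.9, 15.7, 189.9]
eef_rot: [3.139, -0.001, -2.92]
wrist_force: [-0.5, -0.2, 0.1]
finger_gap: 37.5
[(1284, [322.1, 268.7])] [[321.5762632  277.0222596 ]
 [321.83450632 237.45044644]]
313 333 229 307 [589.56333611  15.5350503  150.        ]
clock 7.975 pos [590.9  15.6 190.6] yaw -2.921 j6 -1.83 F [-0.1  0.3  0.6] gap 37.7
row [-0.0021 -0.0001  0.0596] 0.1
```

View pics/w4.png

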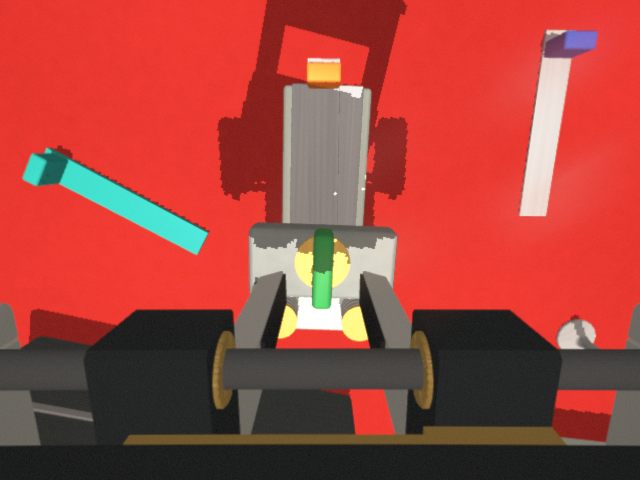

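Knob bar's top is at (322,~268), midway between the fingers and parallel to them. Tab is at (323,71). Going down to grip.

```bash
python3 -m handwheel '[[-0.001,0,0.03,0],[-0.001,0,0.058,0],[-0.001,0,0.0596,0],[-0.001,0,0.0596,0]]'
python3 -m handwheel '[[0,0,0,0],[0,0,0,0],[0,0,0,0],[0,0,0,0]]' 1 25
python3 -m handwheel '[[0,0,0,10],[0,0,0,20],[0,0,0,30],[0,0,0,40],[0,0,0,50]]'
python3 -m handwheel '[[0,0,0,2],[0,0,0,2]]'
```

```text
clock: 8.48
eef_pos: [592.0, 15.8, 132.2]
eef_rot: [3.14, 0.002, -2.921]
wrist_force: [-0.3, -0.1, 0.0]
finger_gap: 37.3
clock: 8.98
eef_pos: [592.2, 15.8, 132.7]
eef_rot: [3.14, 0.002, -2.921]
wrist_force: [-0.1, 1.4, 2.0]
finger_gap: 35.3
clock: 9.6
eef_pos: [592.2, 15.8, 132.8]
eef_rot: [3.139, 0.0, 2.484]
wrist_force: [-1.0, 1.3, -1.9]
finger_gap: 34.4
clock: 9.85
eef_pos: [592.2, 15.9, 132.8]
eef_rot: [3.139, 0.0, 2.45]
wrist_force: [-0.1, 1.3, -2.0]
finger_gap: 34.5
```

The fingers stopped at 35 mm, which isn't the 12 mm bar. The tips caught the yellow collar below it, so I release, rise and check the bar's angle.

```bash
python3 -m handwheel '[[0,0,0,0],[0,0,0,0],[0,0,-0.03,0],[0,0,-0.06,0],[0,0,-0.06,0]]' 0.5
python3 - <<'E'
from h import *
from math import atan2
c=cams.get_calibration("wrist");im=cams.camera("wrist");cv2.imwrite("pics/w5.png",im[:,:,::-1])
m=cv2.inRange(cv2.cvtColor(im,cv2.COLOR_RGB2HSV),(45,120,60),(75,255,255))
ys,xs=np.nonzero(m);vx,vy,x0,y0=cv2.fitLine(np.c_[xs,ys].astype(np.float32),2,0,.01,.01).ravel()
p,q=[onz(c,(x0+k*vx,y0+k*vy),152) for k in(-20,20)];print(xs.min(),xs.max(),ys.min(),ys.max(),x0,y0,"baryaw",atan2(*(q-p)[1::-1]))
rel((592.5,16,141),.22+np.pi)
E
```

```text
clock: 10.48
eef_pos: [593.0, 15.6, 195.1]
eef_rot: [3.137, 0.004, 2.45]
wrist_force: [0.1, -0.4, -0.0]
finger_gap: 46.8
312 332 224 301 321.41943 262.17953 baryaw 2.4149211177558665
clock 10.525 pos [592.3  15.6 193.3] yaw 2.45 j6 -0.92 F [-0.4  1.1  0.4] gap 47.0
row [0.0002 0.0002 0.0523] -52.2
```

View pics/w5.png

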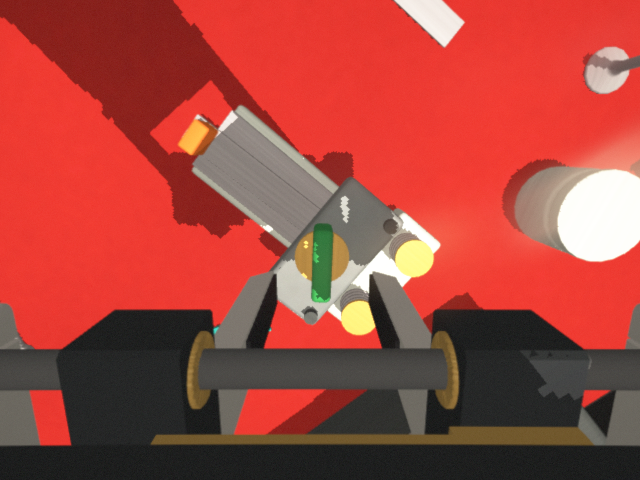

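The bar turned with the collar: it is still parallel to the fingers, so the screw is at ≈ 0.91 rad. Now the first pull test at the tab.

```bash
python3 -c "
from h import *
rel((465.6,-11.6,60),.221+np.pi)"
```

```text
clock 10.525 pos [592.3  15.6 193.3] yaw 2.45 j6 -0.92 F [-0.4  1.1  0.4] gap 47.0
row [ 0.0804 -0.1023  0.1328] -52.3
```

```bash
python3 -m handwheel '[[0.02,-0.025,0,-10.4],[0.04,-0.05,0,-20.8],[0.06,-0.077,0,-31.2],[0.0805,-0.102,0,-41.6],[0.0805,-0.102,0.03,-52.3]]'
python3 -c "
from h import *
rel((465.6,-11.6,43),.221+np.pi)"
```

```text
clock: 11.15
eef_pos: [464.6, -11.9, 163.2]
eef_rot: [3.142, 0.006, -2.914]
wrist_force: [1.0, -0.4, -0.1]
finger_gap: 46.4
clock 11.15 pos [464.6 -11.9 163.2] yaw -2.914 j6 -1.9 F [ 1.  -0.4 -0.1] gap 46.4
row [-0.0003  0.      0.1202] 0.3
```

```bash
python3 -m handwheel '[[0,0,0.05,0.3],[0,0,0.1,0.3],[0,0,0.12,0.3],[0,0,0.12,0.3]]'
python3 -m handwheel '[[0,0,0,0],[0,0,0,0],[0,0,0,0]]' 0.9 25
for i in 1 2 3; do python3 -m handwheel '[[0.001,0,0,0]]' | grep -E "pos|force"; done
for i in 1 2; do python3 -m handwheel '[[-0.0015,0,0,0]]' | grep -E "pos|force"; done
```

```text
clock: 11.65
eef_pos: [463.9, -11.6, 41.4]
eef_rot: [3.14, 0.002, -2.92]
wrist_force: [0.7, -0.3, 0.4]
finger_gap: 46.8
clock: 12.02
eef_pos: [464.2, -11.7, 42.0]
eef_rot: [3.141, 0.003, -2.92]
wrist_force: [-1.2, -0.3, 2.8]
finger_gap: 26.0
eef_pos: [463.3, -11.9, 42.3]
wrist_force: [1.0, 0.3, -0.6]
eef_pos: [462.2, -12.1, 42.4]
wrist_force: [0.0, -0.9, -0.5]
eef_pos: [461.1, -12.3, 42.4]
wrist_force: [0.4, -0.2, -1.2]
eef_pos: [462.5, -12.0, 42.3]
wrist_force: [0.2, 0.1, -0.4]
eef_pos: [464.1, -11.7, 42.3]
wrist_force: [-1.0, -0.0, -2.2]
```

Loose (≈ 0.5 N). I return to the knob, this time gripping 9 mm higher, on the bar itself.

```bash
python3 -m handwheel '[[0,0,0,0],[0,0,0,0],[0,0,-0.05,0],[0,0,-0.1,0],[0,0,-0.15,0]]' 0.6
python3 -c "
from h import *
rel((592.5,16,193),2.45)"
```

```text
clock: 13.28
eef_pos: [463.3, -11.9, 194.1]
eef_rot: [3.141, 0.004, -2.92]
wrist_force: [1.3, 0.1, -0.0]
finger_gap: 37.3
clock 13.275 pos [463.3 -11.9 194.1] yaw -2.92 j6 -1.9 F [ 1.3  0.1 -0. ] gap 37.3
row [-0.1321 -0.0012  0.0015] 52.3
```

```bash
python3 -m handwheel '[[-0.033,0,0,10.4],[-0.066,-0.001,0,20.9],[-0.1,-0.001,0,31.4],[-0.132,-0.001,0,41.8],[-0.132,-0.001,0,52.3]]'
python3 -m handwheel '[[0,0,0.025,0],[0,0,0.051,0],[0,0,0.051,0]]'
python3 -c "
from h import *
rel((592.5,16,141),2.45)"
```

```text
clock: 13.9
eef_pos: [593.4, 16.6, 193.7]
eef_rot: [3.139, 0.001, 2.445]
wrist_force: [-0.2, -0.3, -0.5]
finger_gap: 37.4
clock: 14.28
eef_pos: [592.7, 16.7, 141.1]
eef_rot: [3.141, -0.002, 2.445]
wrist_force: [-0.3, 0.5, -0.2]
finger_gap: 37.7
clock 14.275 pos [592.7  16.7 141.1] yaw 2.445 j6 -0.91 F [-0.3  0.5 -0.2] gap 37.7
row [-0.0003 -0.0007  0.0001] -0.3
```

```bash
python3 -m handwheel '[[0,0,0,0],[0,0,0,0],[0,0,0,0],[0,0,0,0]]' 1 25
python3 -m handwheel '[[0,0,0,10],[0,0,0,20],[0,0,0,30],[0,0,0,34],[0,0,0,34]]'
python3 -m handwheel '[[0,0,0,0],[0,0,0,0],[0,0,-0.03,0],[0,0,-0.055,0]]' 0.6
python3 -c "
from h import *
rel((463.5,-11.9,194),.221+np.pi)"
```

```text
clock: 14.78
eef_pos: [592.4, 15.9, 142.0]
eef_rot: [-3.141, -0.001, 2.445]
wrist_force: [-6.0, -4.5, 5.9]
finger_gap: 11.6
clock: 15.4
eef_pos: [592.3, 15.8, 142.0]
eef_rot: [-3.14, -0.001, 1.852]
wrist_force: [-0.1, -1.9, -2.3]
finger_gap: 11.8
clock: 15.9
eef_pos: [592.5, 15.8, 198.1]
eef_rot: [-3.141, -0.001, 1.853]
wrist_force: [-0.3, 0.2, 0.1]
finger_gap: 37.5
clock 15.9 pos [592.5  15.8 198.1] yaw 1.853 j6 -0.32 F [-0.3  0.2  0.1] gap 37.5
row [ 0.0092 -0.1316  0.0043] -86.5
```

```bash
python3 -m handwheel '[[0.003,-0.045,0,-10.6],[0.006,-0.09,0,-21.2],[0.009,-0.1316,0,-31.8],[0.0092,-0.1316,0,-42.4],[0.0092,-0.1316,0,-53]]' | grep -E "pos|rot"
python3 -m handwheel '[[0,0,0.03,-10.6],[0,0,0.06,-21.2],[0,0,0.09,-31.8],[0,0,0.09,-33.5]]'| grep -E "pos|rot"
python3 -c "
from h import *
rel((463.8,-11.9,43),.221+np.pi)"
```

```text
eef_pos: [463.5, -12.0, 198.9]
eef_rot: [3.141, 0.0, 2.784]
eef_pos: [462.6, -11.9, 107.8]
eef_rot: [3.14, -0.002, -2.913]
clock 17.025 pos [462.6 -11.9 107.8] yaw -2.913 j6 -1.9 F [-0.4  0.6 -0.4] gap 37.9
row [-0.0013 -0.0004  0.0648] 0.4
```

```bash
python3 -m handwheel '[[-0.001,0,0.04,0.4],[-0.001,0,0.064,0.4],[-0.001,0,0.064,0.4]]' | grep -E "pos|rot"
python3 -m handwheel '[[0,0,0,0],[0,0,0,0],[0,0,0,0]]' 0.9 25| grep -E "pos|force|gap"
for i in 1 2 3; do python3 -m handwheel '[[0.001,0,0,0]]' | grep -E "pos|force"; done
for i in 1 2; do python3 -m handwheel '[[-0.0015,0,0,0]]' | grep -E "pos|force"; done
```

```text
eef_pos: [463.4, -11.6, 43.9]
eef_rot: [3.14, -0.004, -2.923]
eef_pos: [464.4, -11.7, 45.7]
wrist_force: [-1.5, -0.1, 8.5]
finger_gap: 26.1
eef_pos: [463.8, -12.0, 46.5]
wrist_force: [-0.3, -0.1, -0.7]
eef_pos: [462.9, -12.2, 46.9]
wrist_force: [0.6, 0.4, -3.1]
eef_pos: [461.8, -12.4, 47.0]
wrist_force: [1.4, 0.0, -3.5]
eef_pos: [463.0, -12.1, 47.0]
wrist_force: [-0.7, -0.4, -1.9]
eef_pos: [464.4, -11.7, 46.9]
wrist_force: [-0.1, 0.2, -1.3]
```

Still loose (≈ 1 N). Next step is +0.6 rad, which can give at most 7.5 N of squeeze.

```bash
python3 -m handwheel '[[0,0,0.002,0],[0,0,0.002,0]]'| grep -E "pos|force"; python3 -m handwheel '[[0,0,0,0],[0,0,0,0],[0,0,-0.05,0],[0,0,-0.1,0],[0,0,-0.15,0]]' 0.6 | grep -E "pos|gap"
python3 -c "
from h import *
rel((592.5,16,193),1.852)"
```

```text
eef_pos: [464.8, -11.7, 45.6]
wrist_force: [-5.2, 0.0, 11.9]
eef_pos: [464.5, -11.7, 197.1]
finger_gap: 37.5
clock 19.275 pos [464.5 -11.7 197.1] yaw -2.924 j6 -1.89 F [0.5 0.8 0.5] gap 37.5
row [-0.131  -0.0005  0.0042] 86.3
```

```bash
python3 -m handwheel '[[-0.033,0,0,10.6],[-0.066,0,0,21.2],[-0.1,0,0,31.8],[-0.131,-0.0005,0,42.4],[-0.131,-0.0005,0,53]]'| grep -E "pos|rot"
python3 -m handwheel '[[0,0,0,10.6],[0,0,0,21.2],[0,0,0,31.8],[0,0,0,33.3],[0,0,0,33.3]]'| grep -E "pos|rot"
python3 -c "
from h import *
rel((592.5,16,141),1.852)"
```

```text
eef_pos: [593.6, 16.4, 196.2]
eef_rot: [3.142, -0.0, 2.428]
eef_pos: [593.7, 16.4, 196.1]
eef_rot: [-3.141, -0.0, 1.85]
clock 20.525 pos [593.7  16.4 196.1] yaw 1.85 j6 -0.31 F [ 0.7 -0.4 -0.3] gap 37.6
row [-0.0001 -0.0012  0.0551] -0.1
```

```bash
python3 -m handwheel '[[0,-0.001,0.025,0],[0,-0.001,0.054,0],[0,-0.001,0.054,0]]'| grep -E "pos|rot"
python3 -m handwheel '[[0,0,0,0],[0,0,0,0],[0,0,0,0],[0,0,0,0]]' 1 25| grep -E "pos|gap"
python3 -m handwheel '[[0,0,0,10],[0,0,0,20],[0,0,0,30],[0,0,0,34],[0,0,0,34]]'| grep -E "pos|rot|gap"
python3 -m handwheel '[[0,0,0,0],[0,0,0,0],[0,0,-0.03,0],[0,0,-0.055,0],[0,0,-0.055,0]]' 0.6
python3 -c "
from h import *
rel((464.5,-11.8,194),.221+np.pi)"
```

```text
eef_pos: [591.8, 16.2, 140.4]
eef_rot: [-3.138, -0.002, 1.853]
eef_pos: [592.1, 16.2, 141.2]
finger_gap: 11.5
eef_pos: [592.3, 16.1, 141.2]
eef_rot: [-3.139, 0.0, 1.26]
finger_gap: 12.1
clock: 22.65
eef_pos: [593.1, 16.1, 197.8]
eef_rot: [3.141, -0.001, 1.261]
wrist_force: [-0.5, -0.5, 0.3]
finger_gap: 37.5
clock 22.65 pos [593.1  16.1 197.8] yaw 1.261 j6 0.28 F [-0.5 -0.5  0.3] gap 37.5
row [-0.0658 -0.1139  0.0037] -120.4
```

```bash
python3 -m handwheel '[[-0.022,-0.038,0,-10.6],[-0.044,-0.076,0,-21.2],[-0.0658,-0.114,0,-31.8],[-0.0658,-0.114,0,-42.4],[-0.0658,-0.114,0,-53]]' | grep -E "pos|rot"
python3 -m handwheel '[[0,0,0,-10.6],[0,0,0.02,-21.2],[0,0,0.04,-31.8],[0,0,0.06,-42.4],[0,0,0.08,-53]]'| grep -E "pos|rot"
python3 -c "
from h import *
rel((464.8,-11.8,44),.221+np.pi)"
```

```text
eef_pos: [463.7, -11.8, 196.8]
eef_rot: [3.141, -0.0, 2.192]
eef_pos: [463.0, -11.7, 115.0]
eef_rot: [3.141, -0.002, 3.123]
clock 23.9 pos [463.  -11.7 115. ] yaw 3.123 j6 -1.66 F [-0.8 -0.6 -1.2] gap 37.7
row [-0.0019 -0.0001  0.071 ] -13.7
```

```bash
python3 -m handwheel '[[-0.001,0,0.035,-8],[-0.0015,0,0.07,-13.7],[-0.0015,0,0.07,-13.7],[-0.0015,0,0.07,-13.7],[-0.0015,0,0.07,-13.7]]' | grep -E "pos|rot"
python3 -m handwheel '[[0,0,0,0],[0,0,0,0],[0,0,0,0]]' 0.9 25| grep -E "pos|force|gap"
for i in 1 2 3; do python3 -m handwheel '[[0.001,0,0,0]]' | grep -E "pos|force"; done
```

```text
eef_pos: [465.0, -11.8, 46.2]
eef_rot: [3.141, 0.001, -2.922]
eef_pos: [465.4, -11.8, 47.0]
wrist_force: [-2.1, 0.2, 7.5]
finger_gap: 25.6
eef_pos: [464.8, -12.0, 47.3]
wrist_force: [3.8, 0.7, -2.5]
eef_pos: [463.9, -12.2, 47.3]
wrist_force: [2.5, 0.8, -3.4]
eef_pos: [462.9, -12.4, 47.2]
wrist_force: [2.1, 0.5, -2.2]
```

```bash
python3 -m handwheel '[[-0.001,0,0.0007,0],[-0.002,0,0.0007,0],[-0.002,0,0.0007,0]]' | grep -E "pos|force"
for i in 1 2 3 4; do python3 -m handwheel '[[0.001,0,0,0]]' | grep -E "pos|force"; done
```

```text
eef_pos: [463.4, -12.3, 47.0]
wrist_force: [-15.6, -3.0, 19.4]
eef_pos: [462.6, -12.6, 47.2]
wrist_force: [3.6, 0.6, -1.8]
eef_pos: [461.8, -12.8, 47.3]
wrist_force: [4.1, 0.7, -2.4]
eef_pos: [460.9, -13.0, 47.2]
wrist_force: [3.0, 1.8, -1.4]
eef_pos: [459.9, -13.2, 47.2]
wrist_force: [3.7, 0.9, -1.8]
```

Pull ≈ 3.5 N, so contact is made (squeeze about 1–1.5 N). I push the blade back 7 mm, then add about 0.42 rad.

```bash
python3 -m handwheel '[[-0.002,0,0,0],[-0.004,0,0,0],[-0.006,0,0,0],[-0.007,0,0,0]]' | grep -E "pos|force"
python3 -m handwheel '[[0,0,0,0],[0,0,0,0],[0,0,-0.05,0],[0,0,-0.1,0],[0,0,-0.15,0]]' 0.6 | grep -E "pos|gap"
python3 -c "
from h import *
rel((592.5,16,193),1.26)"
```

```text
eef_pos: [465.5, -11.8, 47.0]
wrist_force: [-8.8, -2.3, 7.6]
eef_pos: [465.6, -11.7, 198.6]
finger_gap: 37.6
clock 27.275 pos [465.6 -11.7 198.6] yaw -2.922 j6 -1.89 F [-0.4 -0.5 -0.4] gap 37.6
row [-0.1299 -0.0006  0.0053] 120.4
```

```bash
python3 -m handwheel '[[-0.033,0,0,10.6],[-0.066,0,0,21.2],[-0.1,0,0,31.8],[-0.13,-0.0005,0,42.4],[-0.13,-0.0005,0,53]]'| grep -E "pos|rot"
python3 -m handwheel '[[0,0,0,10.6],[0,0,0,21.2],[0,0,0,31.8],[0,0,0,42.4],[0,0,0,53]]'| grep -E "pos|rot"
python3 -c "
from h import *
rel((592.5,16,141),1.26)"
```

```text
eef_pos: [593.6, 16.4, 197.4]
eef_rot: [-3.139, -0.002, 2.43]
eef_pos: [593.5, 16.5, 197.2]
eef_rot: [-3.138, 0.0, 1.499]
clock 28.525 pos [593.5  16.5 197.2] yaw 1.499 j6 0.04 F [ 0.4 -0.1  0.1] gap 37.5
row [-0.0005 -0.0008  0.0562] 13.7
```

```bash
python3 -m handwheel '[[0,-0.001,0.01,10],[0,-0.001,0.02,13.7],[0,-0.001,0.045,13.7],[0,-0.001,0.055,13.7],[0,-0.001,0.055,13.7]]'| grep -E "pos|rot"
python3 -m handwheel '[[0,0,0,0],[0,0,0,0],[0,0,0,0],[0,0,0,0]]' 1 25| grep -E "pos|rot|gap"
python3 -m handwheel '[[0,0,0,8],[0,0,0,16],[0,0,0,24],[0,0,0,24],[0,0,0,24]]'| grep -E "pos|rot|gap"
python3 -m handwheel '[[0,0,0,0],[0,0,0,0],[0,0,-0.03,0],[0,0,-0.055,0],[0,0,-0.055,0]]' 0.6
python3 -c "
from h import *
rel((465.5,-11.8,194),.221+np.pi)"
```

```text
eef_pos: [592.2, 16.5, 141.9]
eef_rot: [-3.137, 0.002, 1.26]
eef_pos: [592.5, 16.5, 142.4]
eef_rot: [-3.138, 0.001, 1.26]
finger_gap: 11.5
eef_pos: [592.6, 16.4, 142.4]
eef_rot: [-3.14, 0.002, 0.844]
finger_gap: 12.4
clock: 30.9
eef_pos: [593.3, 16.5, 199.0]
eef_rot: [3.141, 0.0, 0.844]
wrist_force: [0.1, 0.8, -0.8]
finger_gap: 37.7
clock 30.9 pos [593.3  16.5 199. ] yaw 0.844 j6 0.69 F [ 0.1  0.8 -0.8] gap 37.7
row [-0.106  -0.0768  0.005 ] -144.3
```

```bash
python3 -m handwheel '[[-0.035,-0.025,0,-10.6],[-0.07,-0.05,0,-21.2],[-0.106,-0.077,0,-31.8],[-0.106,-0.077,0,-42.4],[-0.106,-0.077,0,-53]]' | grep -E "pos|rot"
python3 -m handwheel '[[0,0,0,-10.6],[0,0,0,-21.2],[0,0,0.02,-31.8],[0,0,0.04,-42.4],[0,0,0.06,-53]]'| grep -E "pos|rot"
python3 -c "
from h import *
rel((465.5,-11.8,46.5),.221+np.pi)"
```

```text
eef_pos: [464.6, -11.7, 198.1]
eef_rot: [-3.14, -0.0, 1.776]
eef_pos: [463.9, -11.6, 136.3]
eef_rot: [-3.14, -0.002, 2.707]
clock 32.15 pos [463.9 -11.6 136.3] yaw 2.707 j6 -1.24 F [-0.4  0.2  0. ] gap 38.2
row [-0.0018  0.0006  0.0898] -37.5
```

```bash
python3 -m handwheel '[[-0.001,0.0005,0.02,-10.6],[-0.0015,0.0005,0.04,-21],[-0.0015,0.0005,0.06,-31],[-0.0015,0.0005,0.09,-37.5],[-0.0015,0.0005,0.09,-37.5]]' | grep -E "pos|rot"
python3 -m handwheel '[[0,0,0,0],[0,0,0,0]]' | grep -E "pos|rot|force"
python3 -m handwheel '[[0,0,0,0],[0,0,0,0],[0,0,0,0]]' 0.9 25| grep -E "pos|force|gap"
for i in 1 2 3 4 5; do python3 -m handwheel '[[0.001,0,0,0]]' | grep -E "pos|force"; done
```

```text
eef_pos: [463.4, -11.5, 44.2]
eef_rot: [3.139, -0.007, -2.922]
eef_pos: [463.7, -11.6, 44.9]
eef_rot: [3.14, -0.007, -2.923]
wrist_force: [-0.1, 1.1, -0.1]
eef_pos: [464.0, -11.6, 45.4]
wrist_force: [-1.2, -0.0, 6.0]
finger_gap: 25.5
eef_pos: [463.9, -11.8, 45.8]
wrist_force: [8.7, 0.8, -5.2]
eef_pos: [463.8, -12.0, 46.0]
wrist_force: [8.2, 1.9, -4.5]
eef_pos: [463.6, -12.1, 46.2]
wrist_force: [8.2, 1.7, -4.9]
eef_pos: [463.5, -12.2, 46.4]
wrist_force: [7.2, 2.0, -4.7]
eef_pos: [463.4, -12.3, 46.5]
wrist_force: [8.4, 1.6, -4.4]
```

It is holding at about 8 N without clearly sliding, because the controller's stiffness caps a 1 mm step at that. I pull with a slightly larger step and take out the lift.

```bash
for i in 1 2 3; do python3 -m handwheel '[[0.0013,0,0.0005,0],[0.0013,0,0.0005,0]]' | grep -E "pos|force"; done
```

```text
eef_pos: [462.9, -12.5, 46.2]
wrist_force: [7.5, 2.7, -5.0]
eef_pos: [462.5, -12.6, 45.8]
wrist_force: [7.6, 1.6, -4.3]
eef_pos: [462.1, -12.7, 45.5]
wrist_force: [7.5, 1.5, -4.0]
```

```bash
python3 -m handwheel '[[0,0,0.0008,0],[0.001,0,0.0008,0],[0.002,0,0.0008,0],[0.003,0,0.0008,0]]' | grep -E "pos|force"; python3 -m handwheel '[[0.001,0,0.0003,0],[0.002,0,0.0003,0],[0.003,0,0.0003,0]]' | grep -E "pos|force"
```

```text
eef_pos: [460.8, -13.2, 45.4]
wrist_force: [9.6, 2.6, -0.8]
eef_pos: [458.9, -13.7, 45.4]
wrist_force: [9.1, 2.0, -3.2]
```

Sliding pull is about 8–9.9 N, at the top of the band. I push the blade back in and ease the screw by about 6°.

```bash
python3 -m handwheel '[[-0.002,0,0,0],[-0.004,0,0,0],[-0.0055,0,0,0],[-0.0065,0,0,0]]' | grep -E "pos|force"
python3 -m handwheel '[[0,0,0,0],[0,0,0,0],[0,0,-0.05,0],[0,0,-0.1,0],[0,0,-0.15,0]]' 0.6 | grep -E "pos|gap"
python3 -c "
from h import *
rel((592.5,16,193),.844)"
```

```text
eef_pos: [462.5, -12.7, 45.4]
wrist_force: [-22.8, -5.4, 18.8]
eef_pos: [460.5, -12.8, 197.1]
finger_gap: 37.8
clock 36.775 pos [460.5 -12.8 197.1] yaw -2.925 j6 -1.9 F [ 0.7 -0.7 -0.3] gap 37.8
row [-0.135  -0.0002  0.0058] 144.0
```

```bash
python3 -m handwheel '[[-0.033,0,0,10.6],[-0.066,0,0,21.2],[-0.1,0,0,31.8],[-0.135,-0.0005,0,42.4],[-0.135,-0.0005,0,53]]'| grep -E "pos|rot"
python3 -m handwheel '[[0,0,0,10.6],[0,0,0,21.2],[0,0,0,31.8],[0,0,0,42.4],[0,0,0,53]]'| grep -E "pos|rot"
python3 -c "
from h import *
rel((592.5,16,141),.844)"
```

```text
eef_pos: [593.8, 16.2, 197.8]
eef_rot: [3.133, 0.008, 2.427]
eef_pos: [593.9, 16.2, 197.6]
eef_rot: [3.13, -0.002, 1.496]
clock 38.025 pos [593.9  16.2 197.6] yaw 1.496 j6 0.04 F [ 1.4 -0.1  0.4] gap 37.6
row [-0.0005 -0.002   0.0566] 37.4
```

```bash
python3 -m handwheel '[[0,-0.001,0,10.5],[0,-0.001,0,21],[0,-0.002,0.01,31.5],[0,-0.002,0.035,37.4],[0,-0.002,0.055,37.4]]'| grep -E "pos|rot"
python3 -m handwheel '[[0,0,0,0],[0,0,0,0]]'| grep -E "pos|rot|gap"
python3 -m handwheel '[[0,0,0,0],[0,0,0,0],[0,0,0,0],[0,0,0,0]]' 1 25| grep -E "pos|rot|gap"
python3 -m handwheel '[[0,0,0,-3],[0,0,0,-6],[0,0,0,-6],[0,0,0,-6]]'| grep -E "pos|rot|gap"
python3 -m handwheel '[[0,0,0,0],[0,0,0,0],[0,0,-0.03,0],[0,0,-0.055,0],[0,0,-0.055,0]]' 0.6
python3 -c "
from h import *
rel((463.7,-12.2,194),.221+np.pi)"
```

```text
eef_pos: [592.4, 16.6, 141.6]
eef_rot: [3.134, -0.009, 0.842]
eef_pos: [592.8, 16.6, 142.4]
eef_rot: [3.133, -0.01, 0.842]
finger_gap: 37.3
eef_pos: [592.9, 16.6, 142.7]
eef_rot: [3.133, -0.01, 0.842]
finger_gap: 11.4
eef_pos: [592.8, 16.7, 142.7]
eef_rot: [3.132, -0.009, 0.945]
finger_gap: 11.5
clock: 40.52
eef_pos: [592.8, 16.5, 199.3]
eef_rot: [3.129, -0.011, 0.945]
wrist_force: [0.2, 0.0, -0.4]
finger_gap: 37.3
clock 40.525 pos [592.8  16.5 199.3] yaw 0.945 j6 0.59 F [ 0.2  0.  -0.4] gap 37.3
row [-0.0989 -0.0879  0.0031] -138.5
```

Verify with a final pull test (27 mm-wide tab, settle first, grip lightly). There is plenty of time left.

```bash
python3 -m handwheel '[[-0.033,-0.03,0,-10.6],[-0.066,-0.06,0,-21.2],[-0.099,-0.088,0,-31.8],[-0.099,-0.088,0,-42.4],[-0.099,-0.088,0,-53]]' | grep -E "pos|rot"
python3 -m handwheel '[[0,0,0,-10.6],[0,0,0,-21.2],[0,0,0.02,-31.8],[0,0,0.04,-42.4],[0,0,0.06,-53]]'| grep -E "pos|rot"
python3 -c "
from h import *
rel((463.7,-12.2,47),.221+np.pi)"
```

```text
eef_pos: [462.9, -12.3, 196.2]
eef_rot: [3.127, 0.003, 1.876]
eef_pos: [463.2, -12.2, 134.5]
eef_rot: [3.135, 0.013, 2.807]
clock 41.775 pos [463.2 -12.2 134.5] yaw 2.807 j6 -1.34 F [ 0.1 -0.2 -0.4] gap 37.6
row [ 0.0007 -0.0004  0.0875] -31.8
```

```bash
python3 -m handwheel '[[0,0,0.02,-10.6],[0,0,0.04,-21],[0,0,0.065,-31.8],[0.0005,0,0.087,-31.8],[0.0005,0,0.087,-31.8]]' | grep -E "pos|rot"
python3 -m handwheel '[[0,0,0,0],[0,0,0,0],[0,0,0,0]]' | grep -E "pos|rot|force"
python3 -m handwheel '[[0,0,0,0],[0,0,0,0],[0,0,0,0],[0,0,0,0]]' 0.9 18| grep -E "pos|force|gap"
python3 -m handwheel '[[0.001,0,0,0],[0.0015,0,0,0],[0.002,0,0,0],[0.0025,0,0,0]]' | grep -E "pos|force"
for i in 1 2; do python3 -m handwheel '[[0.001,0,0.0003,0],[0.0015,0,0.0003,0],[0.002,0,0.0003,0]]' | grep -E "pos|force"; done
```

```text
eef_pos: [462.6, -11.7, 45.6]
eef_rot: [-3.141, 0.01, -2.922]
eef_pos: [462.8, -11.8, 46.1]
eef_rot: [-3.141, 0.011, -2.922]
wrist_force: [0.2, -1.1, -0.2]
eef_pos: [462.9, -11.8, 46.4]
wrist_force: [-1.7, 0.3, 5.1]
finger_gap: 25.8
eef_pos: [461.3, -12.3, 46.4]
wrist_force: [6.2, 2.0, -4.3]
eef_pos: [460.4, -12.6, 46.3]
wrist_force: [8.7, 1.7, -2.7]
eef_pos: [459.6, -13.0, 46.4]
wrist_force: [7.9, 1.8, -2.3]
```

Sliding pull is 6.5–8.9 N, about 8 on average, so it's in the band. I nudge the blade back in, release, withdraw and look.

```bash
python3 -m handwheel '[[-0.0015,0,-0.0003,0],[-0.003,0,-0.0003,0],[-0.0045,0,-0.0003,0],[-0.005,0,-0.0003,0]]' | grep -E "pos|force"
python3 -m handwheel '[[0,0,0,0],[0,0,0,0],[0,0,0,0]]' 0.5 | grep -E "pos|force|gap"
python3 -m handwheel '[[0,0,-0.05,0],[0,0,-0.1,0],[0.03,0,-0.15,0],[0.06,0,-0.15,0],[0.06,0,-0.15,0]]'
python3 - <<'E'
from h import *
a=cams.camera("side");b=cams.camera("scene")
S,D=cams.get_calibration("scene"),cams.get_calibration("side")
g=lambda i,x,y:cv2.resize(i[y:y+120,x:x+160,::-1],None,fx=2.5,fy=2.5,interpolation=cv2.INTER_CUBIC)
cv2.imwrite("pics/p6.png",np.hstack([g(a,320,230),g(b,190,230)]))
o=[blob(i,(8,160,100),(18,255,255))[:2] for i in(b,a)];print(o)
print(proj(S,[466,-11.3,51]),proj(D,[466,-11.3,51]),read_state()["wrist_force"])
E
```

```text
eef_pos: [462.2, -12.1, 46.3]
wrist_force: [-17.6, -5.2, 13.9]
eef_pos: [462.3, -12.1, 46.3]
wrist_force: [-0.9, 0.2, 0.2]
finger_gap: 47.0
clock: 46.02
eef_pos: [401.0, -25.6, 196.1]
eef_rot: [-3.14, 0.015, -2.922]
wrist_force: [0.1, 0.2, 0.1]
finger_gap: 46.8
[[(126, [227.9, 258.6])], [(118, [343.3, 316.4])]]
[[228.08170693 258.98854599]] [[342.75821578 316.56157943]] [ 0.11701294 -0.39858583 -0.12801424]
```

View pics/p6.png

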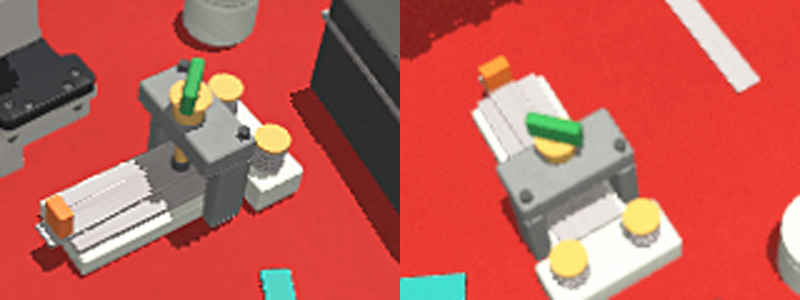

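The blade lies flat and central with its tip under the foot. The tab is at scene (228,259) and side (343,316), within about 2 mm of the target, and the gripper is clear.

```bash
python3 -c "
from cell import manip
print(manip.sign_off())"
```

```text
the job is handed in; nothing more can be done
None
```

The orange-tabbed blade is lying flat on the bed with its tip under the tappet foot, and the job is handed in at about 46 s.

- **Screw:** I turned the knob clockwise to about 2.5 rad in four steps, with a pull test after each. The last of these slid at about 8–10 N. I then eased it back about 6° (0.1 rad), leaving it at about 2.4 rad.
- **Drag:** The final pull test gave 6.5, 8.9 and 8.1 N while sliding, about 8 N on average and inside the 6–9 N range. These readings are noisy by about 1 N. The tool was also lifting the tab with 2–4 N, so the squeeze, which I put at roughly 6–7 N, is an estimate.
- **Position:** After the last test I pushed the blade forward again and did not repeat the pull. In the last pictures the tab is within about 2 mm of where it should be.
- **First knob grip:** My first grip caught the yellow collar under the bar instead of the bar. The collar turned with the knob, and I gripped the bar itself from then on.
- **Downward force:** While sliding the blade back in, the gripper pressed down on the tab with up to about 19 N.
- **Other things:** I did not touch any of the other things.

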